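Dose one steel ball from the ball wheel

TASK

Turn the wheel of the ball dispenser by its crank pin until the pocket with the steel ball sits squarely over the closed tongue of the drop slot, then press the thumb plate of the tongue down so that the ball is tipped out into the white card box, and let go. Do not touch the ball itself, and keep the spacer ring in the wheel.

Things in the scene. Friction and masses are not known exactly. Their poses are not given: they have to be found in the camera images.
- dispenser: Ball dispenser, fixed. Origin on the bench under the wheel's axis, z up. Metal wheel, 152 mm across, top at z=122 mm, six through pockets centred 55 mm from the axis, turns on a black deck (163x170 mm, top z=100). A 46 mm wide drop slot, closed flush by a steel tongue, runs along -x from 22 to 78 mm off the axis. White card box, 86x130 mm, 52 high, fixed under its outer end, centre x=-129, y=0.
- crank_pin (a point): Upright round black pin on the wheel, 16 mm across, its sleeve spins freely, 46 mm from the wheel's axis, between two pockets, 40 mm high above the wheel's face. The point lies on its centre line 12 mm below its top (150 mm above the bench). Moving it round its circle turns the wheel, either way, over half a turn; about 1 N; it stays where left. Things in the pockets turn with it.
- thumb_plate (a point): Point to press on the steel thumb plate (44x34 mm, top 100 mm above the bench, 16 mm more plate beyond it), on an arm of the tongue; at x=-103, y=+60 mm in the dispenser's frame. Pressed straight down 32 to 36 mm (3 to 5 N, stop at 45 mm) for a second it tips the tongue, hinged at its inner end, so that a ball on it rolls out under the wheel's rim into the box. Springs back when let go.
- steel_ball: Steel ball, 18 mm across, origin at its centre, in one wheel pocket (26 mm wide, so 4 mm of play each side). Its pocket is one of the two farthest from the crank pin: 150 degrees round from it, on one side or the other. The pocket is squarely over the tongue when straight along the dispenser's -x axis from the wheel's axis (x=-55, y=0 mm).
- spacer_ring: Steel spacer ring lying flat in the other of the two pockets farthest from the crank pin: 20 mm across, 10 mm hole, 10 mm high, origin at the centre of its underside (100 mm above the bench). It stays in the wheel.

How it is judged:
By the outcome, as a careful person would: the job done as asked, in the order asked, and still so for the second after the job is handed in, with the robot touching nothing.
It also fails if it takes over 45 s, if anything falls off the work surface, if the arm or the gripper's body presses on something with over 40 N, if the wrist force passes 120 N, or if a joint passes its speed limit or range.

ROBOT

A 6-joint arm with a two-finger parallel gripper is mounted at the origin on a cart in front of the work surface, level with it; the furniture and walls round the work are solid. World frame = base frame: x ahead of the robot, y to its left, z up, the work surface at z = 0. Lengths are in m, angles in rad, forces in N, time in s.
With the tool pointing down it reaches from about 0.35 to 0.775 m from the base axis. Payload 7.3 kg.
Tool frame: the origin (TCP) lies at the very end of the fingers, on their centre line; the grasp point (between the pads) lies 19 mm behind it (robot.tcp_to_grasp is the distance from the TCP to the grasp point, in m); x points along the fingers, y is the direction in which the jaws open and shut, and the axes are right-handed (so a half turn about x gives the same grasp; the last joint's range is limited). The gripper opens to 92 mm and grips with 3 to 60 N. Pads are 19 mm wide; open, the fingers measure 130 mm over their backs; the gripper's body (75 mm by 190 mm) begins 47 mm behind the grasp point.
Start: joints at [1.111, 0.342, 1.524, -0, 1.275, -0.146], TCP at [0.162, 0.499, 0.227] pointing down, gripper open.
Joint ranges: [-2.53, 2.53], [-0.77, 2.02], [0.04, 2.7], [-1, 4.14], [0.28, 2.66], [-3.11, 3.11]. Speed limits (rad/s): [2.57, 2.57, 3.14, 3.14, 3.14, 3.14].

INTERFACE

Orientations are given as [roll, pitch, yaw] about the fixed x, y, z axes, in that order (R = Rz(yaw) Ry(pitch) Rx(roll)).
In Python, from cell import robot gives the robot as it stands.
- The arm moves only by the tool move_arm, never from a script. Its argument "increments" is a list of rows, each a list of 4 numbers: the shift along the tool's x, y, z normalised to -1 to 1, where 1 is 40 cm, then the turn about the tool's x normalised to -1 to 1, where 1 is 60 degrees. In form: [[dx, dy, dz, twist], ...]. A call has 1 to 5 rows; each row is the pose to reach, as a shift and turn from the pose commanded when the call began, along the tool's axes at that moment; what a row does not reach only later rows make up. A row lasts 1/8 s, in which the tool goes at most 62.5 mm and 10.7 degrees, less where a joint would pass 70% of its speed; a pose out of reach is approached as far as the arm can. A call with a number of a shift or a turn outside -1 to 1 is refused whole. A call with a gripper value outside its range is refused whole. "gripper" is the closure, from 0 (fully open) to 1 (shut), set as the call begins (left out, the last holds). The fingers move at their own pace and stop on an object; "squeeze" is the grip in N (left out, the last holds). Time passes only in rows, so rows that repeat a pose let the fingers close. It gives the time, the measured TCP pose, the force and the opening at its end, in the units of the state.
- robot.observe(): the state, without advancing time (a new reading comes with each control period).
- robot.read_camera(name): name is "scene" or "side" or "wrist"; returns the picture (420x560x3 uint8, red, green, blue); there is no depth.
- robot.camera_params(name): a dict with "fx", "fy", "cx", "cy" (pixels), "R" (3x3) and "t" (3): a world point X has camera coordinates R X + t; the wrist camera has in their place "tool_from_camera" (4x4, takes a point from camera to tool coordinates, whose origin is the TCP and whose axes are the tool frame's). Camera axes: x right, y down, z forward; pixel columns grow to the right and rows downward; lengths in m; the calibration is good to about 2 mm. A picture is of the moment at which its call begins: read the wrist's pose just before it. camera_params takes no time and is no camera call.
- robot.hand_in(): hands the job in, once; it reports no verdict.
The state is a dict: "time": time; "qpos": joint angles; "qvel": joint speeds; "joint_efforts": joint torques, N m; "tool_pos": TCP position; "tool_rot": TCP orientation; "contact_force": force on the tool from outside, world axes, zero at the start; "torque": the same for the moment, N m; "opening": finger opening in m.
Only numpy, scipy, OpenCV 4.12 (cv2) and the standard library are available. Lean on these libraries where they do the work, as an engineer would, in place of code of your own. Each camera call takes 0.05 s, during which the arm holds its last target.

## Working session

There is one attempt and no reset: what is moved stays moved. The work goes in short steps, Python scripts to look and compute and a tool call to move; the robot and the scene stay as the last step left them, time stands still between calls to the robot, and variables do not carry over. Pictures are saved under pics/ and viewed, and the job is handed in when it is done.

Besides the shell and the picture viewer there is one more tool, called after "Emit:" in YAML: its name, and indented under it one key for each argument. move_arm: Moves the arm, as the interface text tells. Its arguments: {"type":"object","properties":{"increments":{"type":"array","items":{"type":"array","items":{"type":"number"}}},"gripper":{"type":"number"},"squeeze":{"type":"number"}},"required":["increments"]}

```bash
ls; mkdir -p pics; python3 - <<'E'
from cell import robot
import cv2
print(robot.observe())
for n in ["scene","side","wrist"]:
    im=robot.read_camera(n); cv2.imwrite(f"pics/{n}0.png",im[:,:,::-1])
    print(n,robot.camera_params(n))
E
```

```text
pics
{'time': 0.0, 'qpos': array([ 1.11100588e+00,  3.42691901e-01,  1.52503040e+00, -3.60799231e-05,
        1.27541183e+00, -1.45996631e-01]), 'qvel': array([-0.00012803, -0.0013735 , -0.00076392, -0.00103463,  0.00061912,
       -0.00028066]), 'joint_efforts': array([ 1.07210446e-03, -4.31241131e+01, -2.44225788e+01,  7.18824542e-02,
        5.58572123e-02, -1.28434071e-04]), 'tool_pos': array([0.1618509 , 0.49898778, 0.2260563 ]), 'tool_rot': array([-1.69441485,  1.56925446, -2.00819813]), 'contact_force': array([0.28477217, 0.61488926, 0.75614639]), 'torque': array([ 0.01913377,  0.04547461, -0.02112022]), 'opening': 0.09158481551812415}
scene {'fx': 427.0768315662715, 'fy': 427.0768315662715, 'cx': 282.3942849200086, 'cy': 205.287367377548, 'R': array([[ 0.88411676, -0.46726174, -0.00200742],
       [-0.3571483 , -0.6729859 , -0.64771527],
       [ 0.3013016 ,  0.57337287, -0.76187985]]), 't': array([-0.44877722,  0.33145881,  0.70760405])}
side {'fx': 411.6805316614374, 'fy': 411.6805316614374, 'cx': 279.055347076148, 'cy': 208.23684288085258, 'R': array([[-0.97879632, -0.20350573, -0.02330627],
       [-0.08161574,  0.49182157, -0.86686239],
       [ 0.18787399, -0.84657956, -0.49800242]]), 't': array([0.55517874, 0.08908452, 0.91020282])}
wrist {'fx': 365.56277415025954, 'fy': 365.56277415025954, 'cx': 271.16071478960333, 'cy': 207.11434881652255, 'tool_from_camera': array([[ 6.07041802e-04, -2.61210960e-01,  9.65281547e-01,
        -1.57768584e-01],
       [ 9.99999809e-01,  5.00976570e-05, -6.15318537e-04,
        -3.85255543e-05],
       [ 1.12369602e-04,  9.65281737e-01,  2.61210941e-01,
        -7.14929473e-02],
       [ 0.00000000e+00,  0.00000000e+00,  0.00000000e+00,
         1.00000000e+00]])}
```

View pics/scene0.png

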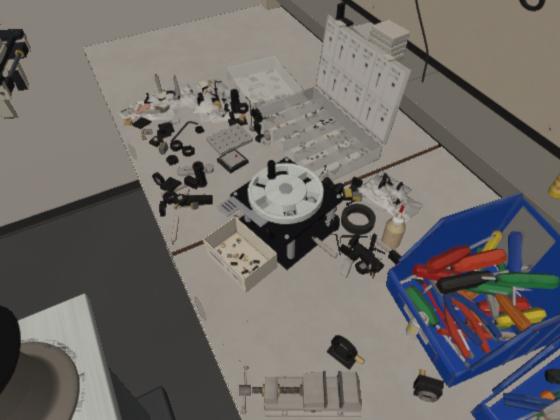

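View pics/side0.png

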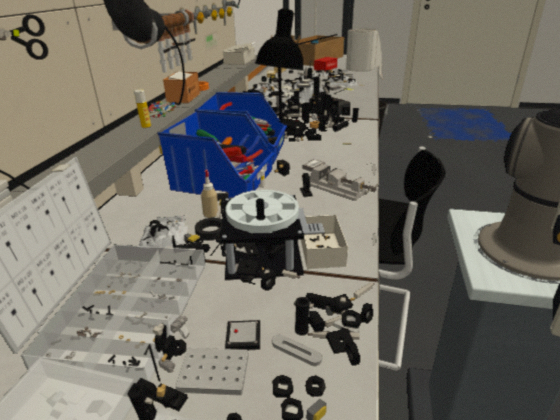

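View pics/wrist0.png

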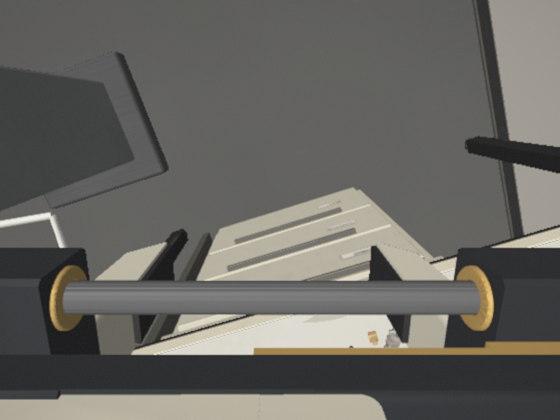

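The scene view shows the white wheel at about (287,190), its black pin near (271,170), the box at (240,252) and the thumb plate near (232,206). I'll zoom in next.

```bash
cat > h.py <<'E'
import numpy as np, cv2
from cell import robot
def ray(n,u,v):
    p=robot.camera_params(n); R=np.array(p["R"]);t=np.array(p["t"])
    d=R.T@np.array([(u-p["cx"])/p["fx"],(v-p["cy"])/p["fy"],1]); return -R.T@t,d
def onz(n,u,v,z):
    c,d=ray(n,u,v); return c+d*(z-c[2])/d[2]
def proj(n,X):
    p=robot.camera_params(n); c=np.array(p["R"])@np.array(X)+p["t"]; return np.array([p["fx"]*c[0]/c[2]+p["cx"],p["fy"]*c[1]/c[2]+p["cy"]])
E
python3 - <<'E'
from h import *
im=cv2.imread("pics/scene0.png")[140:290,195:355]; cv2.imwrite("pics/scene0z.png",cv2.resize(im,None,fx=4.0,fy=4.0,interpolation=cv2.INTER_CUBIC)[:600])
im=cv2.imread("pics/side0.png")[180:290,200:360]; cv2.imwrite("pics/side0z.png",cv2.resize(im,None,fx=5.,fy=5.,interpolation=cv2.INTER_CUBIC))
print(onz("scene",287,190,.122),onz("side",262,210,.122),onz("scene",271,164,.162),onz("side",260,200,.162))
E
```

```text
[0.5783366  0.11360798 0.122     ] [0.57162886 0.1360883  0.122     ] [0.56582286 0.15772314 0.162     ] [0.56643832 0.16604333 0.162     ]
```

View pics/scene0z.png

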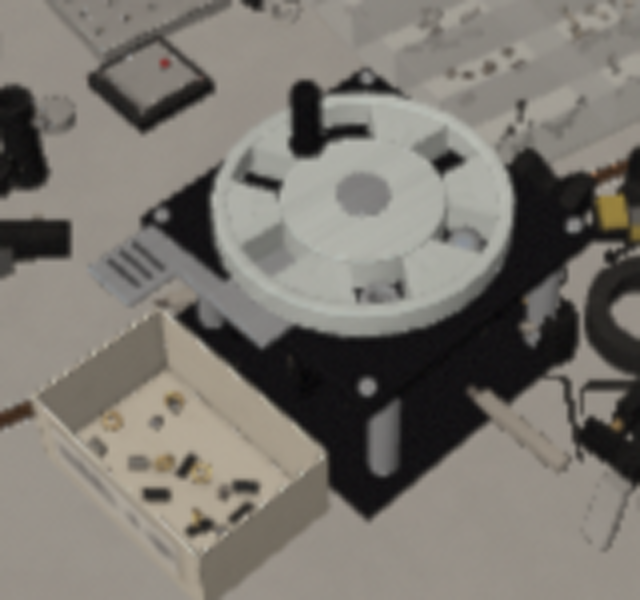

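View pics/side0z.png

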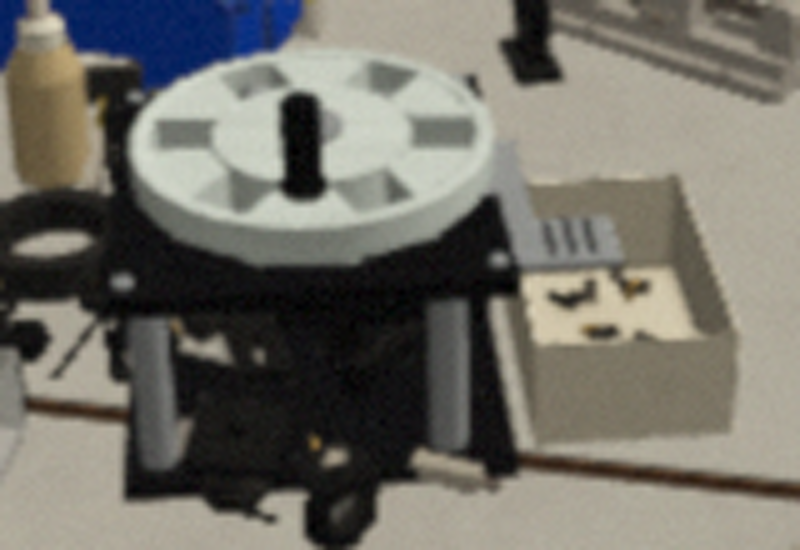

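```bash
python3 - <<'E'
from h import *
from scipy.spatial.transform import Rotation as Ro
b=[(367,386),(573,226),(367,78),(162,215)]
P=np.array([onz("scene",195+u/4,140+v/4,.1) for u,v in b]);print(P.round(4),P.mean(0).round(4))
s=[(123,282),(499,260),(470,83),(135,98)]
Q=np.array([onz("side",200+u/5,180+v/5,.1) for u,v in s]);print(Q.round(4),Q.mean(0).round(4))
for A in(P,):
    for i in range(4): d=A[(i+1)%4]-A[i]; print(np.degrees(np.arctan2(d[1],d[0])),np.linalg.norm(d))
for u,v in [(465,240),(378,290),(362,193)]: print(u,v,onz("scene",195+u/4,140+v/4,.109 if u!=362 else .122))
for u,v in [(303,98),(304,145)]: print("pin",onz("scene",195+303/4,140+90/4,.162))
print("pin side",onz("side",200+300/5,180+103/5,.162), "hub side",onz("side",200+318/5,180+125/5,.122))
o=robot.observe();print(Ro.from_euler("xyz",o["tool_rot"]).as_matrix().round(3))
# wheel outline ellipse
for n,(x0,y0,x1,y1) in {"scene":(243,160,330,226),"side":(222,186,302,236)}.items():
    im=cv2.imread(f"pics/{n}0.png"); g=cv2.cvtColor(im,cv2.COLOR_BGR2HSV)
    m=((g[...,2]>150)&(g[...,1]<25)).astype(np.uint8)*255; mm=np.zeros_like(m);mm[y0:y1,x0:x1]=m[y0:y1,x0:x1]
    c=max(cv2.findContours(mm,0,1)[0],key=cv2.contourArea);e=cv2.fitEllipse(cv2.convexHull(c));print(n,e,onz(n,*e[0],.122))
E
```

```text
[[0.5313 0.0267 0.1   ]
 [0.6719 0.0664 0.1   ]
 [0.6306 0.2118 0.1   ]
 [0.4896 0.1717 0.1   ]] [0.5808 0.1191 0.1   ]
[[0.6291 0.2108 0.1   ]
 [0.4877 0.1708 0.1   ]
 [0.5242 0.0284 0.1   ]
 [0.6711 0.0668 0.1   ]] [0.578  0.1192 0.1   ]
15.744198582412265 0.14610761441632075
105.83167207667337 0.15116856512387147
-164.1176896771184 0.1466491657928273
-73.96254756069332 0.15081686623141213
465 240 [0.61404462 0.07745401 0.109     ]
378 290 [0.56020796 0.06940714 0.109     ]
362 193 [0.57792863 0.11920759 0.122     ]
pin [0.56730939 0.16175561 0.162     ]
pin [0.56730939 0.16175561 0.162     ]
pin side [0.56585324 0.16838204 0.162     ] hub side [0.57329742 0.11529502 0.122     ]
[[-0.001  0.309  0.951]
 [-0.001  0.951 -0.309]
 [-1.    -0.001 -0.   ]]
scene ((287.1960144042969, 189.0802001953125), (60.51906204223633, 81.35942077636719), 69.94318389892578) [0.57986455 0.11562132 0.122     ]
side ((264.17620849609375, 208.1007537841797), (39.72965621948242, 75.27149200439453), 91.34381866455078) [0.56905699 0.12776241 0.122     ]
```

Axis is about (0.578,0.119) with yaw about 15.8°. The pin sits at about 104° in world, and both candidate pockets are filled. I'll take a wrist view to tell ball from ring.

Emit:
move_arm:
  increments:
    - [0, -0.1, 0.2, 0]
    - [0, -0.2, 0.4, 0]
    - [0, -0.34, 0.7, 0]
    - [0, -0.5, 1.0, 0]
    - [0, -0.6, 1.0, 0]

```text
time: 0.78
tool_pos: [0.3788, 0.2724, 0.2266]
tool_rot: [0.924, 1.57, 0.61]
contact_force: [1.1, 0.0, -0.3]
opening: 0.092
```

Emit:
move_arm:
  increments:
    - [0, 0, 0.12, 0]
    - [0, -0.04, 0.24, 0]
    - [0, -0.08, 0.38, 0]
    - [0, -0.08, 0.46, 0]
    - [0, -0.08, 0.46, 0]

```text
time: 1.4
tool_pos: [0.5439, 0.1854, 0.2257]
tool_rot: [-2.529, 1.57, -2.845]
contact_force: [0.2, 0.1, -0.4]
opening: 0.0916
```

Emit:
move_arm:
  increments:
    - [0, -0.12, 0.15, 0]
    - [0, -0.23, 0.31, 0]
    - [0, -0.23, 0.31, 0]
    - [0, -0.23, 0.31, 0]

```text
time: 1.9
tool_pos: [0.632, 0.0599, 0.226]
tool_rot: [-2.904, 1.569, 3.064]
contact_force: [0.4, 0.4, 1.1]
opening: 0.0917
```

```bash
cat >> h.py <<'E'
from scipy.spatial.transform import Rotation as Ro
def tool():
    o=robot.observe(); return np.array(o["tool_pos"]),Ro.from_euler("xyz",o["tool_rot"]).as_matrix()
def wonz(T,u,v,z):
    p=robot.camera_params("wrist");C=np.array(p["tool_from_camera"])
    c=T[0]+T[1]@C[:3,3]; d=T[1]@C[:3,:3]@np.array([(u-p["cx"])/p["fx"],(v-p["cy"])/p["fy"],1]); return c+d*(z-c[2])/d[2]
def wproj(T,X):
    p=robot.camera_params("wrist");C=np.array(p["tool_from_camera"])
    q=C[:3,:3].T@(T[1].T@(np.array(X)-T[0])-C[:3,3]); return np.array([p["fx"]*q[0]/q[2]+p["cx"],p["fy"]*q[1]/q[2]+p["cy"]])
E
python3 - <<'E'
from h import *
T=tool();np.savez("T1.npz",p=T[0],R=T[1]);im=robot.read_camera("wrist");cv2.imwrite("pics/wrist1.png",im[:,:,::-1]);print(T[0],T[1].round(3))
E
```

```text
[0.63199244 0.05985023 0.22599426] [[-0.001  0.311  0.951]
 [ 0.     0.951 -0.311]
 [-1.    -0.    -0.001]]
```

View pics/wrist1.png

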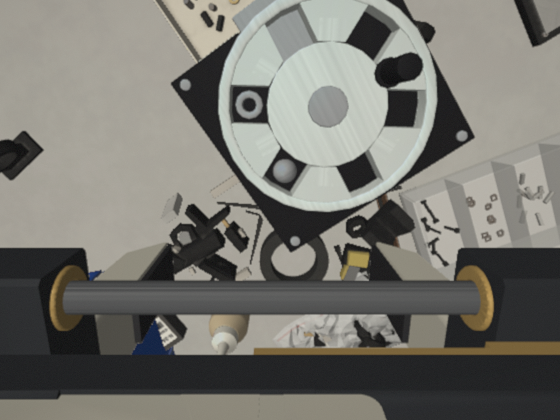

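The wrist view shows the ball at (284,171), the ring at (249,104), the hub at (328,106) and the pin top at about (407,66). The ball is in the pocket farther from the slot.

```bash
python3 - <<'E'
from h import *
d=np.load("T1.npz");T=(d["p"],d["R"])
c=wonz(T,328,106,.122);print("hub",c)
im=cv2.imread("pics/wrist1.png");g=cv2.cvtColor(im,cv2.COLOR_BGR2HSV)
m=((g[...,2]>150)&(g[...,1]<40)).astype(np.uint8)*255;m[216:]=0
m=cv2.morphologyEx(m,cv2.MORPH_OPEN,np.ones((5,5)))
k=max(cv2.findContours(m,0,1)[0],key=cv2.contourArea);print(cv2.boundingRect(k))
for n,u,v,z in [("ball",284,171,.109),("ring",249,104,.11),("pin",408,66,.162),("b1",185,85,.1),("b2",462,136,.1),("b3",295,241,.1)]:
    p=wonz(T,u,v,z);w=p-c;print(n,p.round(4),np.hypot(*w[:2]).round(4),np.degrees(np.arctan2(w[1],w[0])).round(1))
E
```

```text
hub [0.57464629 0.11962985 0.122     ]
(0, 0, 251, 216)
ball [0.6106 0.0768 0.109 ] 0.0559 -50.0
ring [0.5561 0.0676 0.11  ] 0.0552 -109.6
pin [0.5661 0.1631 0.162 ] 0.0443 101.1
b1 [0.5283 0.0266 0.1   ] 0.1039 -116.5
b2 [0.6286 0.214  0.1   ] 0.1087 60.3
b3 [0.6704 0.0677 0.1   ] 0.1089 -28.5
```

```bash
python3 - <<'E'
from h import *
print(onz("scene",318,85,.03),onz("scene",383,140,.03),onz("side",120,255,.03))
p,R=tool();
for t in [(.566,.163,.2),(.566,.163,.131)]: print((R.T@(np.array(t)-p)/.4).round(4))
E
```

```text
[0.89512249 0.51058132 0.03      ] [0.91677638 0.22466924 0.03      ] [0.86629015 0.2173613  0.03      ]
[ 0.066   0.1914 -0.234 ]
[ 0.2385  0.1914 -0.2337]
```

Emit:
move_arm:
  increments:
    - [0, 0.1, -0.12, 0]
    - [0.04, 0.191, -0.234, 0]
    - [0.066, 0.191, -0.234, 0]
    - [0.066, 0.191, -0.234, 0]

```text
time: 2.45
tool_pos: [0.5654, 0.1636, 0.2]
tool_rot: [-2.609, 1.57, -2.921]
contact_force: [0.4, -0.5, 0.7]
opening: 0.0919
```

```bash
python3 - <<'E'
from h import *
T=tool();im=robot.read_camera("wrist");cv2.imwrite("pics/wrist2.png",im[:,:,::-1]);print(T[0], T[1].T@(np.array([.566,.163,.131])-T[0])/.4)
im=robot.read_camera("scene")[100:250,170:370];cv2.imwrite("pics/scene2.png",cv2.resize(im[:,:,::-1],None,fx=4,fy=4))
E
```

```text
[0.56541199 0.16361815 0.19998773] [ 0.17246779 -0.00090859  0.00206303]
```

View pics/wrist2.png

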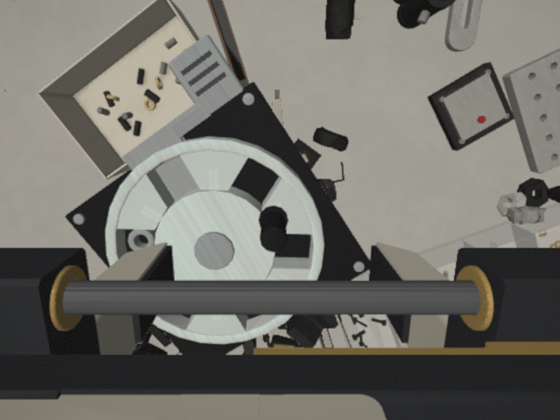

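View pics/scene2.png

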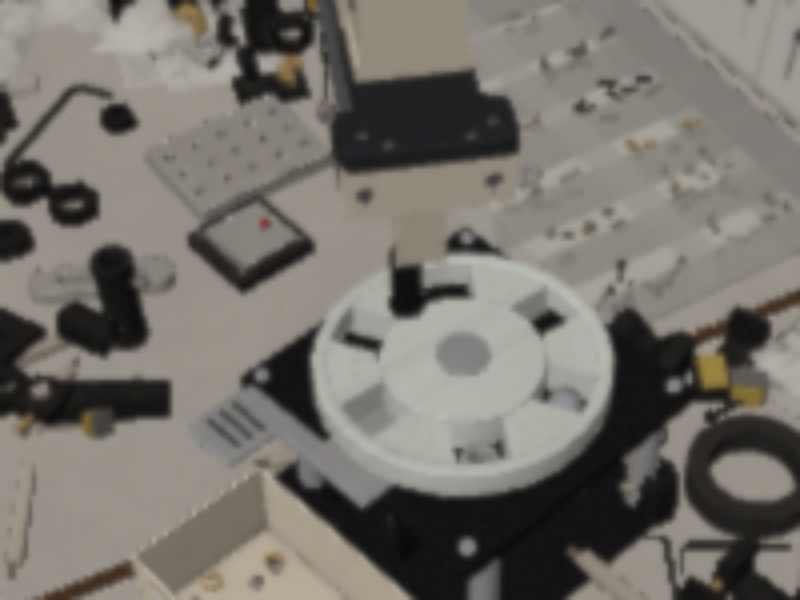

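```bash
python3 - <<'E'
from h import *
T=tool()
print("top",wonz(T,273,237,.162),"hub",wonz(T,214,250,.122))
for n,u,v in [("b1",79,219),("b2",359,267),("b4",249,99)]: print(n,wonz(T,u,v,.1))
im=cv2.imread("pics/wrist2.png")[60:300,60:340];cv2.imwrite("pics/w2z.png",cv2.resize(im,None,fx=2.5,fy=2.5))
E
```

```text
top [0.56654228 0.16343967 0.162     ] hub [0.57680883 0.11737519 0.122     ]
b1 [0.53023634 0.02471767 0.1       ]
b2 [0.63148113 0.21204756 0.1       ]
b4 [0.48851964 0.17184124 0.1       ]
```

View pics/w2z.png

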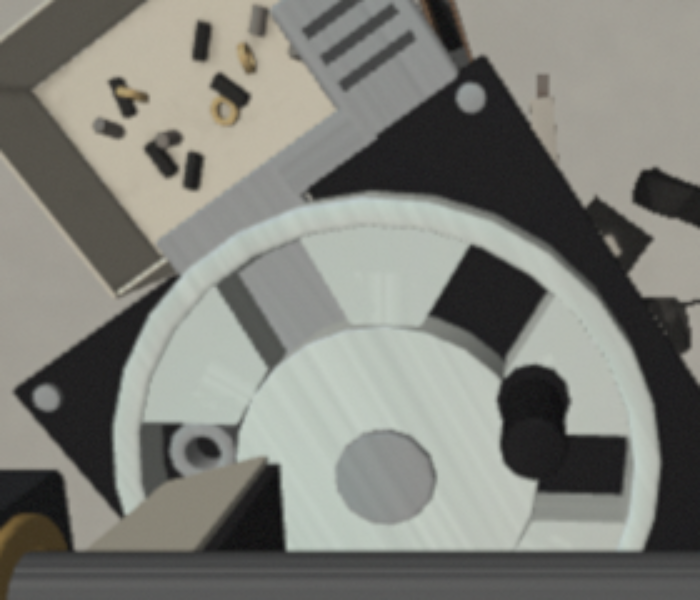

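Emit:
move_arm:
  increments:
    - [0.08, 0, 0.002, 0]
    - [0.172, -0.001, 0.002, 0]
    - [0.172, -0.001, 0.002, 0]
    - [0.172, -0.001, 0.002, 0]

```text
time: 3.05
tool_pos: [0.5685, 0.1615, 0.133]
tool_rot: [0.493, 1.568, 0.178]
contact_force: [-0.3, 0.6, 0.2]
opening: 0.0917
```

Emit:
move_arm:
  increments:
    - [0, 0, 0, 0]
    - [0, 0, 0, 0]
    - [0, 0, 0, 0]
    - [0, 0, 0, 0]
    - [0, 0, 0, 0]
  gripper: 1
  squeeze: 8

```text
time: 3.68
tool_pos: [0.5672, 0.1619, 0.1315]
tool_rot: [2.225, 1.571, 1.911]
contact_force: [0.4, 0.2, 0.1]
opening: 0.0462
```

Emit:
move_arm:
  increments:
    - [0, 0, 0, 0]
    - [0, 0, 0, 0]
    - [0, 0, 0, 0]
    - [0, 0, 0, 0]
    - [0, 0, 0, 0]

```text
time: 4.3
tool_pos: [0.5672, 0.1625, 0.1315]
tool_rot: [1.961, 1.57, 1.647]
contact_force: [-0.2, 4.9, 0.3]
opening: 0.0159
```

```bash
python3 - <<'E'
from h import *
o=robot.observe();print(o["opening"],o["contact_force"]);T=tool();print(T)
im=robot.read_camera("wrist");cv2.imwrite("pics/wrist3.png",im[:,:,::-1])
im=robot.read_camera("scene")[100:250,170:370];cv2.imwrite("pics/scene3.png",cv2.resize(im[:,:,::-1],None,fx=4,fy=4))
E
```

```text
0.015927747465963857 [-0.21959488  4.93049916  0.25397351]
(array([0.5671665 , 0.16245365, 0.13150278]), array([[-6.61033195e-05,  3.08507448e-01,  9.51221925e-01],
       [ 8.61511069e-04,  9.51221591e-01, -3.08507280e-01],
       [-9.99999627e-01,  7.99094862e-04, -3.28661486e-04]]))
```

View pics/wrist3.png

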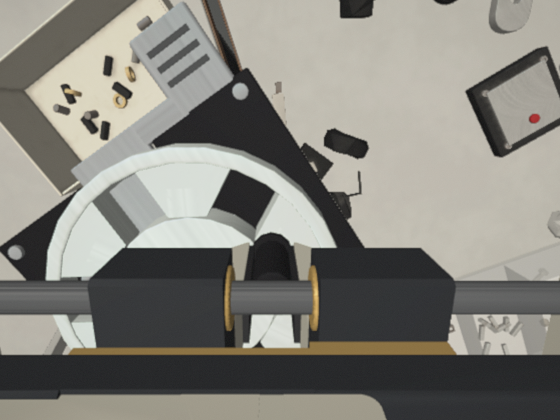

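View pics/scene3.png

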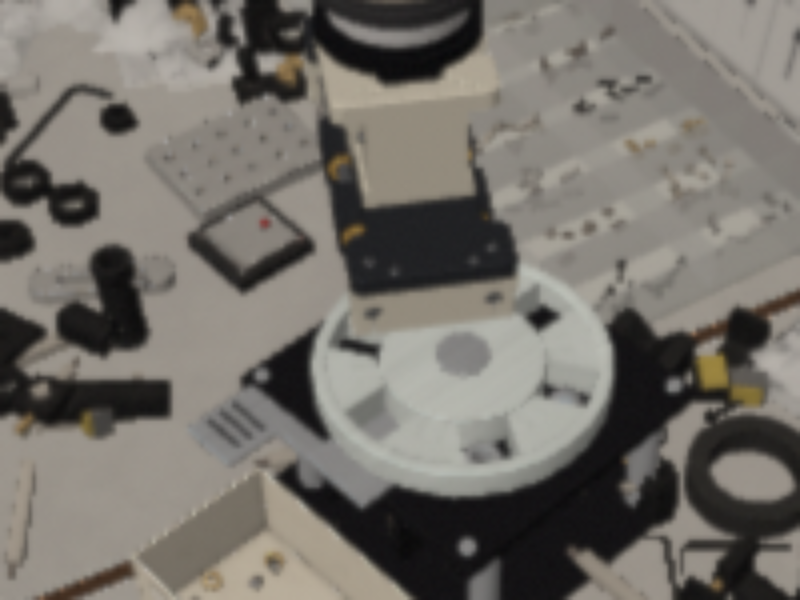

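```bash
cat > arc.py <<'E'
import sys
from h import *
# usage: start angle, then targets
cx,cy,r=.578,.119,.046
P=lambda a: np.array([cx+r*np.cos(np.radians(a)),cy+r*np.sin(np.radians(a)),0])
a=[float(s) for s in sys.argv[1:]]
T=tool();print("tcp",T[0].round(4),"force",np.round(robot.observe()["contact_force"],1))
for b in a[1:]: print(b,P(b).round(4),(T[1].T@(P(b)-P(a[0]))/.4).round(4))
E
python3 arc.py 104 96 88 80 72 64
```

```text
tcp [0.5671 0.1625 0.1315] force [-0.4  5.3 -1. ]
96.0 [0.5732 0.1647 0.    ] [-0.      0.0075  0.0142]
88.0 [0.5796 0.165  0.    ] [-0.      0.013   0.0292]
80.0 [0.586  0.1643 0.    ] [-0.      0.0163  0.0449]
72.0 [0.5922 0.1627 0.    ] [-0.      0.0174  0.061 ]
64.0 [0.5982 0.1603 0.    ] [-0.      0.0163  0.077 ]
```

Emit:
move_arm:
  increments:
    - [0, 0.01, 0.014, 0]
    - [0, 0.016, 0.029, 0]
    - [0, 0.019, 0.045, 0]
    - [0, 0.02, 0.061, 0]
    - [0, 0.019, 0.077, 0]

```text
time: 5.03
tool_pos: [0.5993, 0.1591, 0.1315]
tool_rot: [-1.809, 1.57, -2.123]
contact_force: [-2.5, -0.7, 1.2]
opening: 0.0155
```

```bash
python3 arc.py 64 56 48 40 32 24;python3 -c "
from h import *
im=robot.read_camera('scene')[100:250,170:370];cv2.imwrite('pics/scene4.png',cv2.resize(im[:,:,::-1],None,fx=4,fy=4))"
```

```text
tcp [0.5993 0.1591 0.1315] force [-2.5 -0.7  1.2]
56.0 [0.6037 0.1571 0.    ] [-0.     -0.0033  0.0157]
48.0 [0.6088 0.1532 0.    ] [ 0.     -0.0088  0.0308]
40.0 [0.6132 0.1486 0.    ] [ 0.     -0.0164  0.0449]
32.0 [0.617  0.1434 0.    ] [ 0.     -0.0258  0.0579]
24.0 [0.62   0.1377 0.    ] [ 0.     -0.0369  0.0694]
```

View pics/scene4.png

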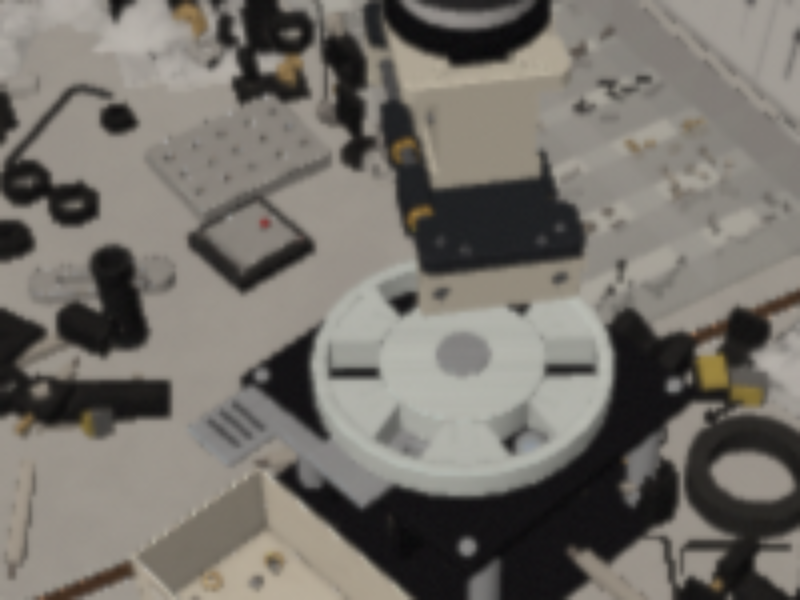

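Emit:
move_arm:
  increments:
    - [0, -0.003, 0.0155, 0]
    - [0, -0.009, 0.031, 0]
    - [0, -0.0165, 0.045, 0]
    - [0, -0.026, 0.058, 0]
    - [0, -0.037, 0.069, 0]

```text
time: 5.7
tool_pos: [0.6207, 0.1367, 0.1315]
tool_rot: [2.53, 1.57, 2.216]
contact_force: [-3.6, 0.4, 2.0]
opening: 0.0157
```

```bash
python3 arc.py 24 16 8 0 -7 -14
```

```text
tcp [0.6207 0.1367 0.1315] force [-3.6  0.4  2. ]
16.0 [0.6222 0.1317 0.    ] [-0.     -0.0126  0.0099]
8.0 [0.6236 0.1254 0.    ] [-0.     -0.0265  0.0179]
0.0 [0.624 0.119 0.   ] [-0.     -0.0414  0.0239]
-7.0 [0.6237 0.1134 0.    ] [-0.     -0.055   0.0274]
-14.0 [0.6226 0.1079 0.    ] [-0.     -0.0689  0.0292]
```

Emit:
move_arm:
  increments:
    - [0, -0.0125, 0.009, 0]
    - [0, -0.0265, 0.016, 0]
    - [0, -0.0415, 0.022, 0]
    - [0, -0.055, 0.0255, 0]
    - [0, -0.069, 0.0275, 0]

```text
time: 6.32
tool_pos: [0.6231, 0.1068, 0.1315]
tool_rot: [0.268, 1.569, -0.046]
contact_force: [3.1, 1.2, -2.5]
opening: 0.0156
```

Emit:
move_arm:
  increments:
    - [0, 0, 0, 0]
    - [0, 0, 0, 0]

```text
time: 6.58
tool_pos: [0.623, 0.1068, 0.1316]
tool_rot: [-0.271, 1.569, -0.585]
contact_force: [4.6, -2.0, -3.1]
opening: 0.0155
```

```bash
python3 arc.py -14;python3 -c "
from h import *
im=robot.read_camera('scene')[140:290,170:370];cv2.imwrite('pics/scene5.png',cv2.resize(im[:,:,::-1],None,fx=4,fy=4))
im=robot.read_camera('wrist');cv2.imwrite('pics/wrist5.png',im[:,:,::-1])"
```

```text
tcp [0.623  0.1068 0.1316] force [ 4.6 -2.  -3.1]
```

View pics/scene5.png

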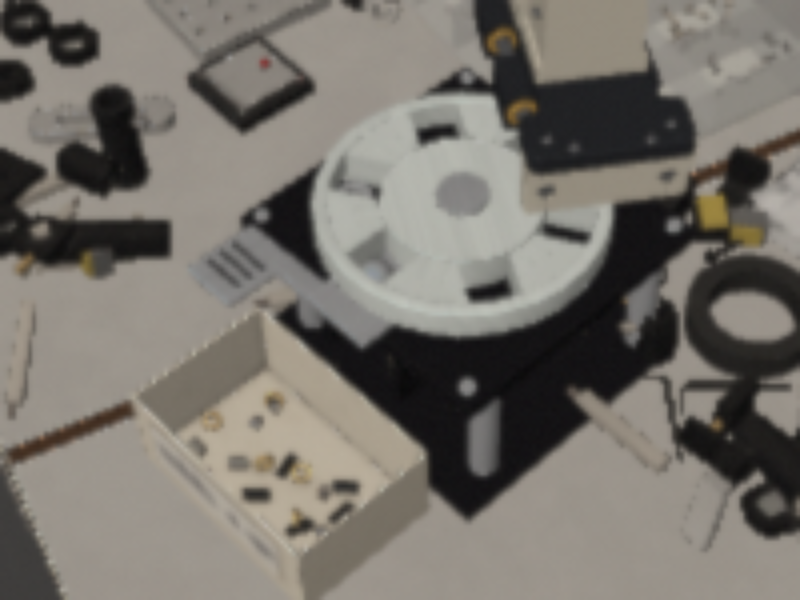

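View pics/wrist5.png

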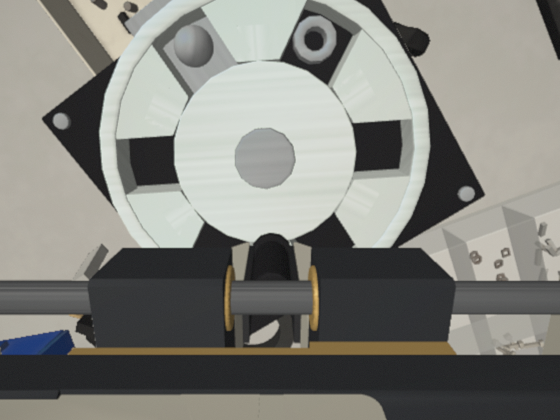

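```bash
python3 - <<'E'
from h import *
im=cv2.imread("pics/wrist5.png")[0:250,20:320]
cv2.imwrite("pics/w5z.png",cv2.resize(im,None,fx=2.4,fy=2.4,interpolation=cv2.INTER_CUBIC))
T=tool()
for n,u,v,z in [("hub",265,158,.122),("ball",193,46,.109),("ring",315,40,.11),("b1",61,121,.1),("b2",467,193,.1),("pinTCP",0,0,0)]:
    p=wonz(T,u,v,z)
    if z==0:p=T[0]
    w=p[:2]-[.578,.119];print(n,p.round(4),np.degrees(np.arctan2(w[1],w[0])),np.hypot(*w))
E
```

```text
hub [0.5751 0.1194 0.122 ] 172.60518040445422 0.002925793560938176
ball [0.518  0.1034 0.109 ] -165.3999435812304 0.06200795347742748
ring [0.5329 0.1569 0.11  ] 139.99037264419422 0.058890871265079574
b1 [0.5283 0.0261 0.1   ] -118.15417450659218 0.10540412696360849
b2 [0.6285 0.2142 0.1   ] 62.07155480377471 0.10780020712541244
pinTCP [0.6231 0.1069 0.1316] -15.004629359952906 0.0466753201101943
```

View pics/w5z.png

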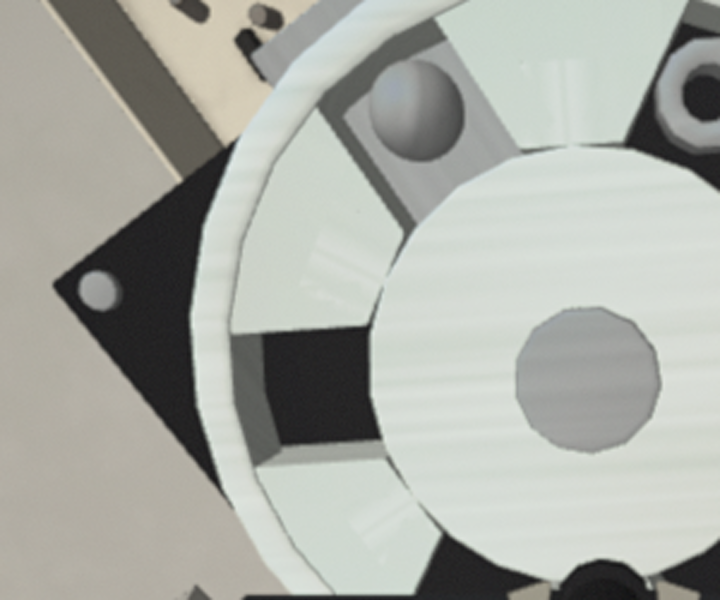

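```bash
python3 - <<'E'
from h import *
T=tool()
def d(a,b,z):
    P=[wonz(T,20+u/2.4,v/2.4,z) for u,v in(a,b)];w=P[0]-P[1];return np.degrees(np.arctan2(w[1],w[0]))%360
print("pocket edges",d((318,105),(405,232),.122),d((435,20),(522,152),.122))
print("opp pocket +60",d((232,335),(370,325),.122),d((255,465),(388,459),.122))
print("deck x edge",d((54,284),(235,145),.1),"deck y edge", d((54,284),(225,490),.1))
print("bolts b1b2",d(((61-20)*2.4,121*2.4),((467-20)*2.4,193*2.4),.1))
E
```

```text
pocket edges 195.285393644915 196.21989864325423
opp pocket +60 256.0702019680552 254.6583888621385
deck x edge 285.6204022281561 deck y edge 196.6174518310532
bolts b1b2 241.95995857079365
```

The ball pocket points at about 195.6°, against 196° for the slot, so it's aligned. I'll release the pin and lift.

Emit:
move_arm:
  increments:
    - [0, 0, 0.001, 0]
    - [0, 0, 0.001, 0]
    - [0, 0, 0.001, 0]
    - [0, 0, 0.001, 0]
    - [0, 0, 0.001, 0]
  gripper: 0.5

```text
time: 7.3
tool_pos: [0.6228, 0.1073, 0.1316]
tool_rot: [2.45, 1.571, 2.136]
contact_force: [0.3, -1.3, 0.2]
opening: 0.0459
```

Emit:
move_arm:
  increments:
    - [-0.08, 0, 0, 0]
    - [-0.18, 0, 0, 0]
    - [-0.25, 0, 0, 0]
    - [-0.25, 0, 0, 0]

```text
time: 7.8
tool_pos: [0.624, 0.1073, 0.2341]
tool_rot: [0.38, 1.566, 0.067]
contact_force: [-0.3, -0.3, -0.1]
opening: 0.046
```

```bash
python3 - <<'E'
from h import *
T=tool();im=robot.read_camera("wrist");cv2.imwrite("pics/wrist6.png",im[:,:,::-1])
c=np.array([.578,.119]);a=np.radians(16);Rz=np.array([[np.cos(a),-np.sin(a)],[np.sin(a),np.cos(a)]])
tp=c+Rz@[-.103,.060];print("thumb",tp,T[0],robot.observe()["opening"])
print("exp px",wproj(T,[*tp,.1]))
for z in(.231,): print(T[1].T@(np.array([*tp,z])-T[0])/.4, np.degrees(np.arctan2(T[1][1,1],T[1][0,1])))
E
```

```text
thumb [0.4624518  0.14828505] [0.62399189 0.10733088 0.23407868] 0.04589661373709362
exp px [255.51823859 -33.01782876]
[ 0.00562241 -0.02725919 -0.41576717] 72.0245276198043
```

View pics/wrist6.png

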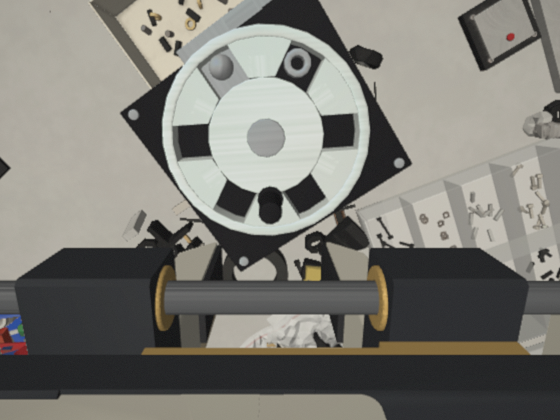

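Emit:
move_arm:
  increments:
    - [0, -0.005, -0.1, -0.15]
    - [0, -0.01, -0.22, -0.3]
    - [0, -0.02, -0.34, -0.45]
    - [0, -0.027, -0.416, -0.567]
    - [0, -0.027, -0.416, -0.567]
  gripper: 1

```text
time: 8.48
tool_pos: [0.459, 0.1487, 0.2305]
tool_rot: [2.941, 1.568, -3.06]
contact_force: [0.3, 0.9, 0.2]
opening: 0.0015
```

```bash
python3 - <<'E'
from h import *
T=tool();im=robot.read_camera("wrist");cv2.imwrite("pics/wrist7.png",im[:,:,::-1])
im=robot.read_camera('scene')[100:250,150:350];cv2.imwrite('pics/scene7.png',cv2.resize(im[:,:,::-1],None,fx=4,fy=4))
tp=[.4625,.1483,.1];print(T[0],robot.observe()["opening"])
print(T[1].T@(np.array(tp)-T[0])/.4, np.degrees(np.arctan2(T[1][1,1],T[1][0,1])),T[1].round(3))
E
```

```text
[0.45900058 0.14871834 0.23048851] 0.00030945431758207817
[ 0.32619674 -0.00361057  0.00897806] 106.12859142692984 [[-0.003 -0.278  0.961]
 [-0.     0.961  0.278]
 [-1.     0.001 -0.003]]
```

View pics/wrist7.png

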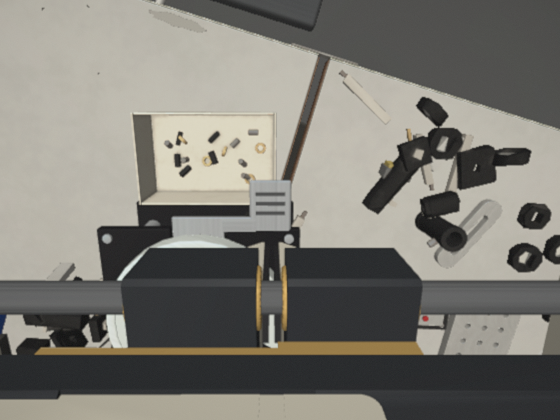

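View pics/scene7.png

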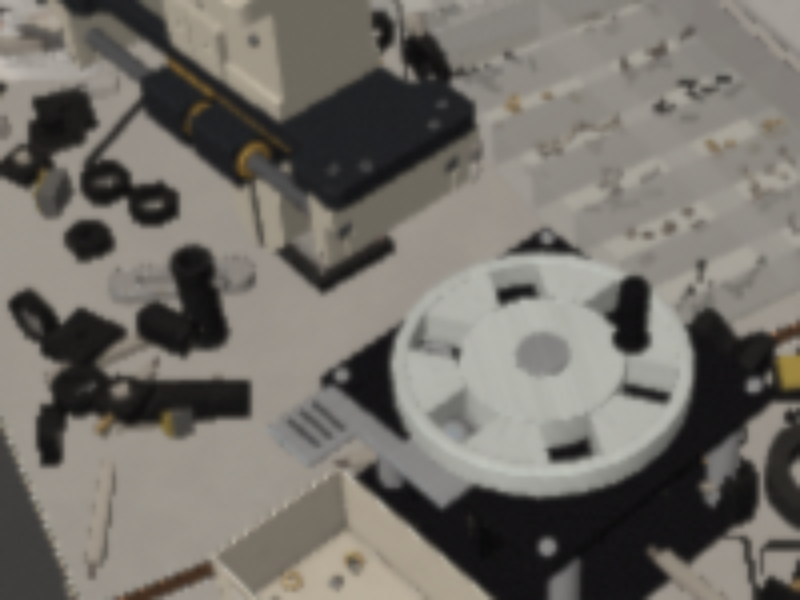

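```bash
python3 - <<'E'
from h import *
T=tool()
c=np.array([.578,.119]);a=np.radians(16);Rz=np.array([[np.cos(a),-np.sin(a)],[np.sin(a),np.cos(a)]])
print(wproj(T,[.4625,.1483,.1]))
for u,v in [(250,181),(291,181),(249,230),(291,230),(173,218),(270,205),(107,239),(289,239)]:
    p=wonz(T,u,v,.1);print(u,v,p.round(4),(Rz.T@(p[:2]-c)).round(4))
E
```

```text
[270.117013   200.50904372]
250 181 [0.4514 0.1284 0.1   ] [-0.1191  0.0439]
291 181 [0.4424 0.16   0.1   ] [-0.1191  0.0768]
249 230 [0.4916 0.1383 0.1   ] [-0.0777  0.0424]
291 230 [0.482  0.1719 0.1   ] [-0.0777  0.0773]
173 218 [0.4988 0.0754 0.1   ] [-0.0882 -0.0201]
270 205 [0.4662 0.1492 0.1   ] [-0.0992  0.0599]
107 239 [0.532  0.0261 0.1   ] [-0.0698 -0.0766]
289 239 [0.4901 0.1726 0.1   ] [-0.0697  0.0758]
```

Emit:
move_arm:
  increments:
    - [0.1, 0, 0.005, 0]
    - [0.2, -0.002, 0.006, 0]
    - [0.29, -0.002, 0.006, 0]
    - [0.29, -0.002, 0.006, 0]
    - [0.29, -0.002, 0.006, 0]

```text
time: 9.2
tool_pos: [0.465, 0.1481, 0.1162]
tool_rot: [-0.103, 1.57, 0.176]
contact_force: [0.7, -0.3, 0.2]
opening: 0.0003
```

```bash
python3 - <<'E'
from h import *
T=tool();im=robot.read_camera("wrist");cv2.imwrite("pics/wrist8.png",im[:,:,::-1])
im=robot.read_camera('scene')[130:280,180:340];cv2.imwrite('pics/scene8.png',cv2.resize(im[:,:,::-1],None,fx=4,fy=4))
print(T[0],robot.observe()["contact_force"])
print(T[1].T@(np.array([.4625,.1483,.066])-T[0])/.4)
E
```

```text
[0.46503311 0.14814023 0.11622648] [ 0.3811303  -0.48732016  0.30497111]
[ 0.1255589   0.00214331 -0.00612382]
```

View pics/scene8.png

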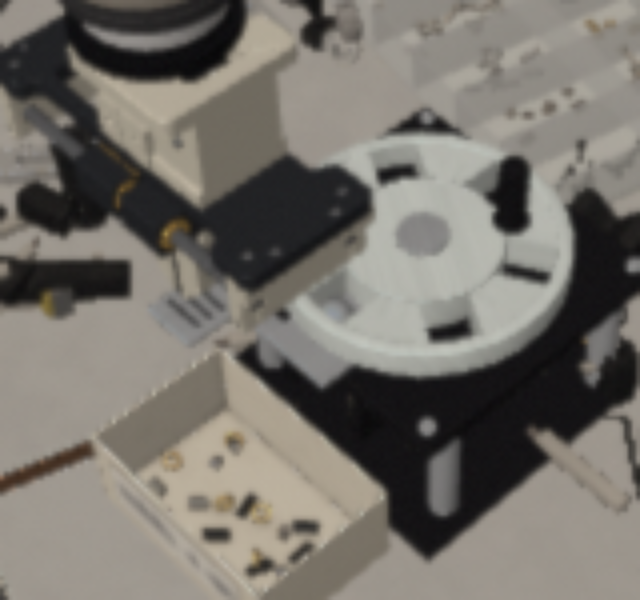

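View pics/wrist8.png

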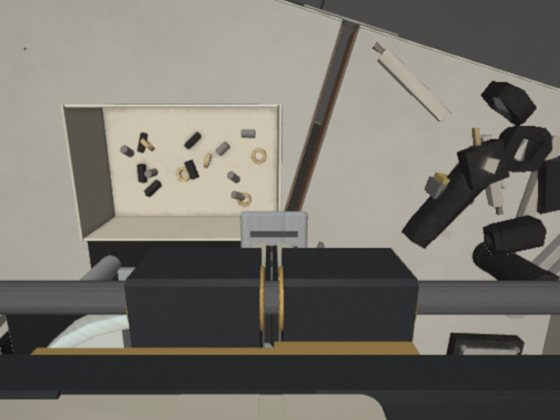

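Emit:
move_arm:
  increments:
    - [0.03, 0.001, -0.006, 0]
    - [0.06, 0.001, -0.006, 0]
    - [0.09, 0.001, -0.006, 0]
    - [0.126, 0.001, -0.006, 0]
    - [0.126, 0.001, -0.006, 0]

```text
time: 9.93
tool_pos: [0.4602, 0.1477, 0.0637]
tool_rot: [3.022, 1.567, -2.981]
contact_force: [-1.0, -0.2, 3.3]
opening: 0.0004
```

Emit:
move_arm:
  increments:
    - [0, 0, 0, 0]
    - [0, 0, 0, 0]
    - [0, 0, 0, 0]
    - [0, 0, 0, 0]
    - [0, 0, 0, 0]

```text
time: 10.55
tool_pos: [0.4612, 0.148, 0.0651]
tool_rot: [2.626, 1.57, 2.906]
contact_force: [-3.6, -0.5, 2.1]
opening: -0.0
```

```bash
python3 - <<'E'
from h import *
T=tool();im=robot.read_camera("wrist");cv2.imwrite("pics/wrist9.png",im[:,:,::-1])
im=robot.read_camera('scene')[130:280,180:340];cv2.imwrite('pics/scene9.png',cv2.resize(im[:,:,::-1],None,fx=4,fy=4))
print(T[0],robot.observe()["contact_force"])
E
```

```text
[0.46120813 0.14797487 0.06513366] [-3.40918158 -1.18185706  0.94073481]
```

View pics/scene9.png

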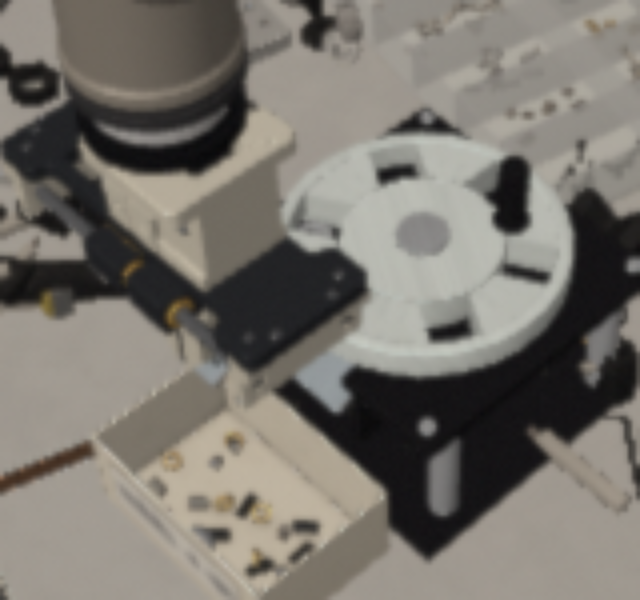

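View pics/wrist9.png

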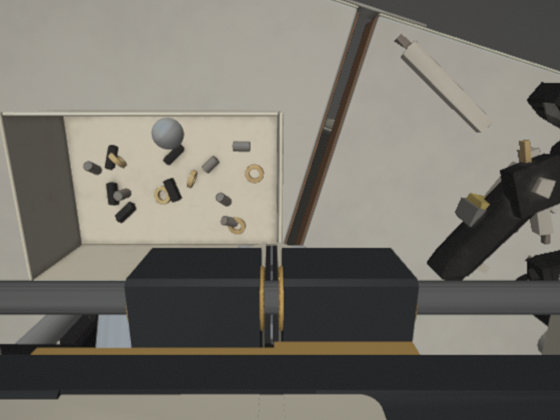

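The ball is in the box, at (167,133) in the wrist view. Now I'll let go and retreat upwards.

Emit:
move_arm:
  increments:
    - [-0.03, 0, 0, 0]
    - [-0.06, 0, 0, 0]
    - [-0.1, 0, 0, 0]
    - [-0.2, 0, 0, 0]
    - [-0.3, 0, 0, 0]

```text
time: 11.28
tool_pos: [0.4625, 0.1482, 0.1875]
tool_rot: [-0.067, 1.567, 0.213]
contact_force: [-0.1, 0.5, -0.4]
opening: 0.0006
```

Emit:
move_arm:
  increments:
    - [-0.1, 0, -0.1, 0]
    - [-0.15, 0, -0.1, 0]
    - [-0.15, 0, -0.1, 0]
    - [-0.15, 0, -0.1, 0]
    - [-0.15, 0, -0.1, 0]

```text
time: 11.9
tool_pos: [0.4228, 0.1369, 0.2441]
tool_rot: [2.961, 1.569, -3.042]
contact_force: [0.1, -0.1, 0.5]
opening: 0.0006
```

```bash
python3 - <<'E'
from h import *
T=tool();im=robot.read_camera("wrist");cv2.imwrite("pics/wrist10.png",im[:,:,::-1])
im=robot.read_camera('scene')[130:280,180:340];cv2.imwrite('pics/scene10.png',cv2.resize(im[:,:,::-1],None,fx=4,fy=4))
print(T[0],robot.observe()["contact_force"],robot.observe()["time"])
E
```

```text
[0.42284076 0.13687605 0.24410921] [-0.4549056   0.06674511 -0.22962271] 12.0
```

View pics/scene10.png

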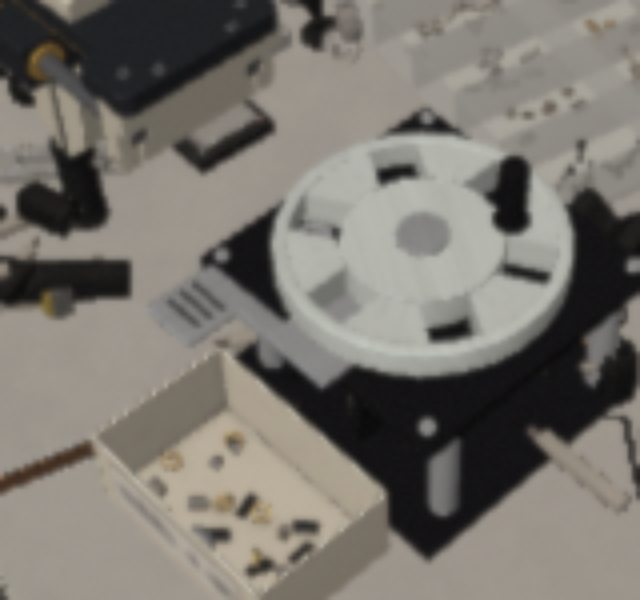

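View pics/wrist10.png

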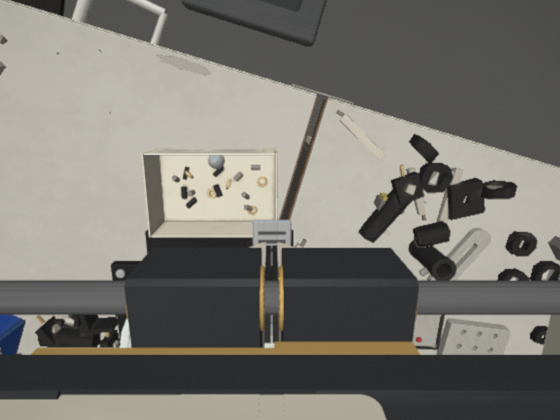

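The ball sits in the box at (216,160). The slot pocket is empty, the tongue has sprung back flush, and something ring-like shows in the pocket at scene zoom (320,215). I'm handing in.

```bash
python3 -c "
from cell import robot
print(robot.hand_in())"
```

```text
the job is handed in; nothing more can be done
None
```

The steel ball is in the white card box, and the job was handed in at about 12 s of the 45 s allowed.

I gripped the crank pin and turned the wheel about 118° clockwise. That put the ball's pocket at about 195.6°, against a slot direction of about 196°. I released the pin, pressed the thumb plate down about 35 mm for a little under a second, then let go and backed off upwards.

- **Ball:** the last pictures show it at rest in the box, with its pocket empty. The robot touched only the crank pin and the thumb plate, and was clear of everything at hand-in.
- **Tongue:** it has sprung back flush.
- **Ring:** it was clearly in its pocket after the turn. In the last scene picture that pocket shows something ring-like, but only faintly. The tongue does not lie under that pocket.
- **Disagreements:** the cameras differed by 2–4 mm on the wheel's axis, within the play of the pocket. No check failed, and the contact forces I read stayed around 6 N or less.

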